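Lock a control-box cover with a quarter-turn toggle

TASK

Fasten the free end of the plywood control box's cover with the orange toggle: lift it out of its stand, lower its crossbar through the empty red-edged slot until the round collar rests on the cover, then give it a quarter turn either way, so that the crossbar lies squarely across beneath the slot and holds, just like the black one at the other end. Let go of it, and leave the blue and white toggles where they are.

Things in the scene. Friction and masses are not known exactly. Their poses are not given: they have to be found in the camera images.
- orange_toggle: Loose orange T-toggle, 60-130 g, hung upright by its collar in a slotted wooden stand (55 mm high, 92 x 64); lift 45 mm to clear. Origin: centre of collar underside, z up. Collar 52 mm wide, z 0 to 6 mm. Handle on it: 50 mm along x, 14 thick along y, z 6 to 46. Shank 12 mm round; crossbar 60 along x, 12 along y, z -26 to -38. Which of three stands is whose varies.
- slot (a point): Centre of the empty red-edged slot at the top face of a fixed, hollow plywood control box's cover, 80 mm above the bench. Slot 80 mm long along x, 30 wide along y, through the 16 mm cover; 60 mm free beneath. z up. Box spans x -90 to 90 mm, y -225 to 65. At y -165 a fixed black toggle, already locked, stands 46 mm above the cover. A turned toggle hangs with 10 mm slack.
- blue_toggle: Spare blue T-toggle, hung upright in its own wooden stand like the orange one. Same shape, origin and axes, but its shank is 34 mm long: not for this box. Leave it there.
- white_toggle: Spare white T-toggle, hung upright in its own wooden stand like the orange one. Same shape, origin and axes, but its shank is 18 mm long: not for this box. Leave it there.
Mind the look-alikes: they are no part of the job. Leave any purple look-alike of the orange_toggle alone.

How it is judged:
By the outcome, as a careful person would: the job done as asked, in the order asked, and still so for the second after the job is handed in, with the robot touching nothing.
It also fails if it takes over 42 s, if anything falls off the work surface, if the arm or the gripper's body presses on something with over 40 N, if the wrist force passes 120 N, or if a joint passes its speed limit or range.

ROBOT

A 6-joint arm with a two-finger parallel gripper is mounted at the origin on the work surface. World frame = base frame: x ahead of the robot, y to its left, z up, the work surface at z = 0. Lengths are in m, angles in degrees, forces in N, time in s.
With the tool pointing down it reaches from about 0.35 to 0.975 m from the base axis. Payload 17.4 kg.
Tool frame: the origin (TCP) lies midway between the tips of the shut fingers; the grasp point (between the pads) lies 19 mm behind it; z points along the fingers, x is the direction in which the jaws open and shut, and the axes are right-handed (so a half turn about z gives the same grasp; the last joint's range is limited). The gripper opens to 85 mm and grips with 20 to 120 N. Pads are 22 mm wide; open, the fingers measure 114 mm over their backs; the gripper's body (76 mm by 85 mm) begins 54 mm behind the grasp point. The pads swing forward as they close: fully open they stand 13 mm farther back than shut.
Start: joints at [-70.978, 6.646, 82.598, -0, 90.757, -2.166], TCP at [0.244, -0.629, 0.201] pointing down, gripper open.
Joint ranges: [-162.19, 162.19], [-47.58, 125.68], [4.15, 143.07], [-65.23, 245.23], [0.69, 171.88], [-170.13, 170.13]. Speed limits (degrees/s): [108.29, 108.29, 127.2, 180, 180, 180].

INTERFACE

Orientations are given as a 3x3 rotation matrix whose columns are the frame's x, y, z axes.
In Python, from rig import r, read_camera gives the robot as it stands.
- The arm moves only by the tool arm_command, never from a script. Its argument "targets" is a list of rows, each an object with "translation": the shift along the tool's x, y, z in mm, a list of three; "turn": the turn about the tool's z in degrees. In form: [{"translation": [x, y, z], "turn": turn}, ...]. A call has exactly 8 rows; each row shifts and turns the commanded pose from where the row before left it, along the tool's axes as they then stand; what a row does not reach is not made up. A row lasts 1/10 s, in which the tool goes at most 50 mm and 8.59 degrees, less where a joint would pass 70% of its speed; a pose out of reach is approached as far as the arm can. A call is refused whole if a number of a shift passes 50 or a number of a turn 8.59, either way. A call with a gripper value outside its range is refused whole. "hand" is the closure in counts, from 0 (fully open) to 255 (shut), set as the call begins (left out, the last holds). The fingers move at their own pace and stop on an object; "squeeze" is the grip in N (left out, the last holds). Time passes only in rows, so rows that do not move let the fingers close, or fill a call up. It gives the time, the measured TCP pose, the force and the opening at its end, in the units of the state.
- r.observe(): the state, without advancing time (a new reading comes with each control period).
- read_camera(name): name is "side" or "top" or "wrist"; returns a dict with "img" (400x640x3 uint8, red, green, blue), "depth" (400x640 float32, m along the optical axis (not along the pixel's ray), 0 where there is no reading), "mtx" (3x3 intrinsics, pixels), "cam_to_world" (4x4, takes a point from camera to world coordinates). Camera axes: x right, y down, z forward; pixel columns grow to the right and rows downward; lengths in m; the calibration is good to about 2 mm. A picture is of the moment at which its call begins.
- r.sign_off(): hands the job in, once; it reports no verdict.
The state is a dict: "time": time; "joint_positions": joint angles; "joint_vel": joint speeds; "effort": joint torques, N m; "eef_pos": TCP position; "ee_rot": TCP orientation; "force": force on the tool from outside, world axes, zero at the start; "wrist_torque": the same for the moment, N m; "gripper_width": finger opening in m.
Only numpy, scipy, OpenCV 4.12 (cv2) and the standard library are available. Lean on these libraries where they do the work, as an engineer would, in place of code of your own. Each camera call takes 0.05 s, during which the arm holds its last target.

## Working session

There is one attempt and no reset: what is moved stays moved. The work goes in short steps, Python scripts to look and compute and a tool call to move; the robot and the scene stay as the last step left them, time stands still between calls to the robot, and variables do not carry over. Pictures are saved under pics/ and viewed, and the job is handed in when it is done.

Besides the shell and the picture viewer there is one more tool, called after "Request:" as name([rows], argument=value, ...), one row to a line, values as JSON. arm_command: Moves the arm, as the interface text tells. Its arguments: {"type":"object","properties":{"targets":{"type":"array","items":{"type":"object","properties":{"translation":{"type":"array","items":{"type":"number"}},"turn":{"type":"number"}}}},"hand":{"type":"number"},"squeeze":{"type":"number"}},"required":["targets"]}

```bash
ls; mkdir -p pics
python3 - <<'E'
from rig import r, read_camera
import cv2,numpy as np
for n in ["top","side","wrist"]:
    c=read_camera(n); cv2.imwrite(f"pics/{n}0.png",c["img"][:,:,::-1]); np.savez(f"{n}0.npz",**c)
    print(n,c["mtx"].tolist(),np.round(c["cam_to_world"],3).tolist())
s=r.observe(); print({k:s[k] for k in ["time","eef_pos","ee_rot","gripper_width","force"]})
E
```

```text
pics
top [[449.3575126910269, 0.0, 316.5577694481783], [0.0, 449.3575126910269, 201.39244056756203], [0.0, 0.0, 1.0]] [[0.005, -0.99, 0.14, 0.446], [-1.0, -0.006, -0.003, 0.121], [0.004, -0.14, -0.99, 1.02], [0.0, 0.0, 0.0, 1.0]]
side [[395.53237978162764, 0.0, 318.1747236942168], [0.0, 395.53237978162764, 206.02120389691248], [0.0, 0.0, 1.0]] [[0.855, -0.282, 0.436, 0.267], [-0.519, -0.489, 0.701, -0.431], [0.015, -0.825, -0.565, 0.55], [0.0, 0.0, 0.0, 1.0]]
wrist [[352.6700634633832, 0.0, 323.5376275771293], [0.0, 352.6700634633832, 193.6264411541208], [0.0, 0.0, 1.0]] [[0.36, -0.893, -0.27, 0.313], [-0.933, -0.345, -0.104, -0.602], [-0.0, 0.29, -0.957, 0.373], [0.0, 0.0, 0.0, 1.0]]
{'time': 0.15, 'eef_pos': array([ 0.24389973, -0.62920163,  0.20021052]), 'ee_rot': array([[ 3.61413365e-01, -9.32405651e-01, -2.86866165e-04],
       [-9.32405236e-01, -3.61413475e-01,  8.81267810e-04],
       [-9.25376383e-04, -5.10264502e-05, -9.99999571e-01]]), 'gripper_width': 0.08538716515754546, 'force': array([-0.5388252 , -0.19524068,  0.04289358])}
```

View pics/top0.png

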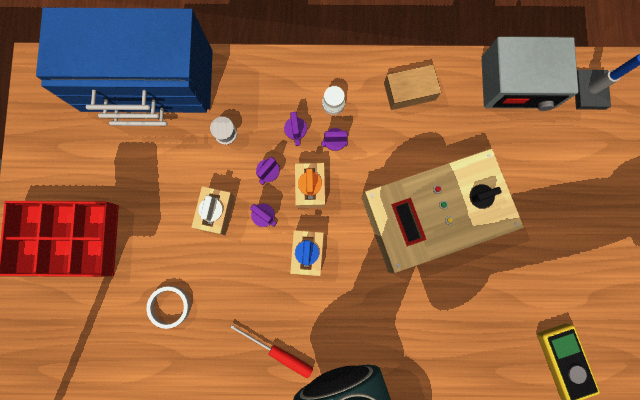

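View pics/side0.png

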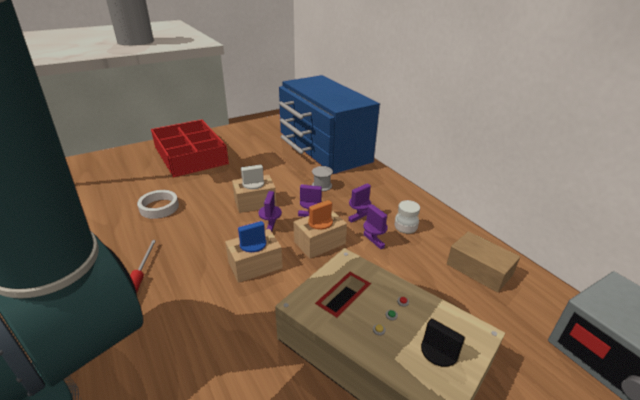

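Top view: the orange toggle sits in its stand at (310,183), with blue at (307,252) and white at (210,208). The purple look-alikes lie at (295,128), (335,139), (267,170) and (263,215). The red-edged slot is at (408,222), and the black locked toggle at (485,196). Only the one at (310,183) is orange and standing in a stand, so that is the target.

```bash
cat > h.py <<'E'
import numpy as np,cv2
def load(n): return dict(np.load(n))
def pts(c):
    d=c["depth"];v,u=np.indices(d.shape);K=c["mtx"]
    P=np.stack([(u-K[0,2])/K[0,0]*d,(v-K[1,2])/K[1,1]*d,d],-1)
    return P@c["cam_to_world"][:3,:3].T+c["cam_to_world"][:3,3]
def ray(c,uv,z):
    K=c["mtx"];T=c["cam_to_world"];uv=np.atleast_2d(uv).astype(float)
    D=np.stack([(uv[:,0]-K[0,2])/K[0,0],(uv[:,1]-K[1,2])/K[1,1],np.ones(len(uv))],-1)@T[:3,:3].T
    return T[:3,3]+D*((z-T[2,3])/D[:,2])[:,None]
def hsv(c): return cv2.cvtColor(c["img"],cv2.COLOR_RGB2HSV)
def rect(xy):
    b=cv2.boxPoints(cv2.minAreaRect((xy*1000).astype(np.float32)))
    e=b[1]-b[0];f=b[2]-b[1]
    if np.linalg.norm(f)>np.linalg.norm(e): e,f=f,e
    return b.mean(0).round(1),np.linalg.norm(e).round(1),np.linalg.norm(f).round(1),round(float(np.degrees(np.arctan2(e[1],e[0]))%180),1)
E
python3 - <<'E'
from h import *
for n in ["top","side"]:
    c=load(n+"0.npz");H=hsv(c);P=pts(c)
    o=((H[...,0]>=6)&(H[...,0]<=15)&(H[...,1]>215)&(H[...,2]>120)).astype(np.uint8)
    k,l,st,ce=cv2.connectedComponentsWithStats(o)
    for i in range(1,k):
        if st[i,4]>40: print(n,"or",st[i],ce[i].round(1))
    i=1+np.argmax(st[1:,4]);m=l==i;Z=P[m][:,2];print("zpct",np.percentile(Z,[2,20,50,80,98]).round(3))
    t=m&(P[...,2]>0.093);q=P[t]
    print("handle top",t.sum(),rect(q[:,:2]),np.median(q[:,2]))
    vu=np.argwhere(t)[:,::-1]; print(" ray z.101",rect(ray(c,vu,.101)[:,:2]))
    m2=m&(P[...,2]<0.07)&(P[...,2]>.05);print("collar",rect(P[m2][:,:2]))
    rd=(((H[...,0]<=4)|(H[...,0]>=175))&(H[...,1]>150)&(H[...,2]>70)).astype(np.uint8)
    k,l,st,ce=cv2.connectedComponentsWithStats(rd)
    for i in range(1,k):
        if st[i,4]>60:
            vu=np.argwhere(l==i)[:,::-1];print(n,"red",st[i],"z",np.median(P[l==i][:,2]).round(3),rect(ray(c,vu,.08)[:,:2]))
    s=3;x0,y0,w,h=(230,90,210,170) if n=="top" else (200,150,210,170)
    cv2.imwrite(f"pics/{n}_crop.png",cv2.resize(c["img"][y0:y0+h,x0:x0+w,::-1],None,fx=s,fy=s))
E
```

```text
top or [307 175  11  20  44] [312.5 184.3]
zpct [0.059 0.06  0.063 0.094 0.101]
handle top 9 (array([613.3, 128. ], dtype=float32), np.float32(35.8), np.float32(6.0), 170.3) 0.10048498808105488
 ray z.101 (array([612.8, 128.1], dtype=float32), np.float32(36.4), np.float32(5.8), 170.5)
collar (array([617.4, 125.6], dtype=float32), np.float32(44.0), np.float32(9.4), 169.0)
top red [503  98  26   5 112] z 0.067 (array([ 805. , -315.8], dtype=float32), np.float32(55.3), np.float32(9.1), 90.4)
top red [392 198  34  48 362] z 0.081 (array([537.3, -74.9], dtype=float32), np.float32(92.7), np.float32(42.7), 19.2)
top red [   0  201  119   76 8077] z 0.015 (array([498.6, 656. ], dtype=float32), np.float32(240.2), np.float32(156.1), 90.2)
top red [269 345  44  33 560] z 0.023 (array([253.8, 169.2], dtype=float32), np.float32(93.6), np.float32(24.0), 60.4)Traceback (most recent call last):
  File "<stdin>", line 8, in <module>
    return _wrapfunc(a, 'argmax', axis=axis, out=out, **kwds)
    return bound(*args, **kwds)
ValueError: attempt to get argmax of an empty sequence
```

View pics/top_crop.png

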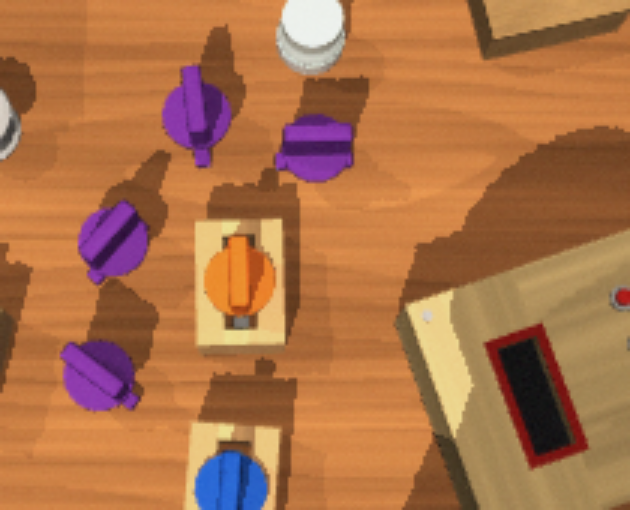

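Run:
```python
from h import *
for n in ["top","side"]:
    c=load(n+"0.npz");H=hsv(c);P=pts(c)
    reg=(abs(P[...,0]-.615)<.07)&(abs(P[...,1]-.127)<.06)
    t=reg&(P[...,2]>.096)&(P[...,2]<.11)
    vu=np.argwhere(t)[:,::-1]
    print(n,"handle top",t.sum(),np.median(P[t][:,2]).round(4),rect(P[t][:,:2]),rect(ray(c,vu,.101)[:,:2]))
    t=reg&(abs(P[...,2]-.061)<.004)&(H[...,1]>200)&(H[...,0]>5)&(H[...,0]<19)
    vu=np.argwhere(t)[:,::-1]; print(" collar",t.sum(),rect(ray(c,vu,.061)[:,:2]))
    t=reg&(abs(P[...,2]-.055)<.005)
    vu=np.argwhere(t)[:,::-1]; print(" stand top+collar",t.sum(),rect(ray(c,vu,.055)[:,:2]))
    rd=(((H[...,0]<=4)|(H[...,0]>=175))&(H[...,1]>150)&(H[...,2]>60)&(abs(P[...,0]-.537)<.07)&(abs(P[...,1]+.075)<.06))
    cs,hi=cv2.findContours(rd.astype(np.uint8),cv2.RETR_CCOMP,cv2.CHAIN_APPROX_NONE)
    for q in cs:
        if len(q)>40: print(" slot",len(q),rect(ray(c,q[:,0],.08)[:,:2]))
    # cover box
    t=(abs(P[...,2]-.08)<.006)&(abs(P[...,0]-.57)<.16)&(P[...,1]<-.0)&(P[...,1]>-.36)
    vu=np.argwhere(t)[:,::-1]; print(" cover",t.sum(),np.median(P[t][:,2]),rect(ray(c,vu,.08)[:,:2]))
    t=(P[...,2]>.118)&(P[...,2]<.135)&(abs(P[...,0]-.58)<.12)&(P[...,1]<-.15)&(P[...,1]>-.36)
    if t.sum()>5: print(" black",t.sum(),rect(ray(c,np.argwhere(t)[:,::-1],.126)[:,:2]))
    x0,y0,w,h=(200,150,210,170)
    if n=="side":cv2.imwrite(f"pics/{n}_crop.png",cv2.resize(c["img"][y0:y0+h,x0:x0+w,::-1],None,fx=3,fy=3))
```

```text
top handle top 158 0.1006 (array([620.7, 134.1], dtype=float32), np.float32(47.5), np.float32(12.6), 0.5) (array([620.6, 134.1], dtype=float32), np.float32(46.5), np.float32(12.5), 0.4)
 collar 254 (array([620.5, 132.5], dtype=float32), np.float32(47.7), np.float32(46.2), 90.3)
 stand top+collar 772 (array([620.8, 133.6], dtype=float32), np.float32(93.0), np.float32(63.3), 0.7)
 slot 118 (array([537.3, -74.9], dtype=float32), np.float32(92.7), np.float32(42.7), 19.2)
 slot 98 (array([537.9, -75. ], dtype=float32), np.float32(83.5), np.float32(33.6), 19.2)
 cover 10578 0.08012996830340618 (array([ 563.3, -149.8], dtype=float32), np.float32(291.1), np.float32(179.9), 109.2)
 black 172 (array([ 590.6, -228.7], dtype=float32), np.float32(51.3), np.float32(13.3), 108.6)
side handle top 105 0.0987 (array([622.5, 130.7], dtype=float32), np.float32(49.9), np.float32(14.2), 0.2) (array([619.5, 126.5], dtype=float32), np.float32(50.3), np.float32(15.8), 2.1)
 collar 0 (array([0., 0.], dtype=float32), np.float32(0.0), np.float32(0.0), 0.0)
 stand top+collar 587 (array([620.5, 127.3], dtype=float32), np.float32(94.2), np.float32(66.5), 0.1)
 slot 111 (array([537.7, -76.8], dtype=float32), np.float32(91.2), np.float32(41.5), 19.1)
 slot 96 (array([538.3, -76.2], dtype=float32), np.float32(85.8), np.float32(33.6), 20.2)
 cover 17123 0.07827189361263703 (array([ 562.1, -153.9], dtype=float32), np.float32(289.0), np.float32(182.7), 109.3)
 black 405 (array([ 588.6, -234.9], dtype=float32), np.float32(49.6), np.float32(17.3), 108.6)
```

View pics/side_crop.png

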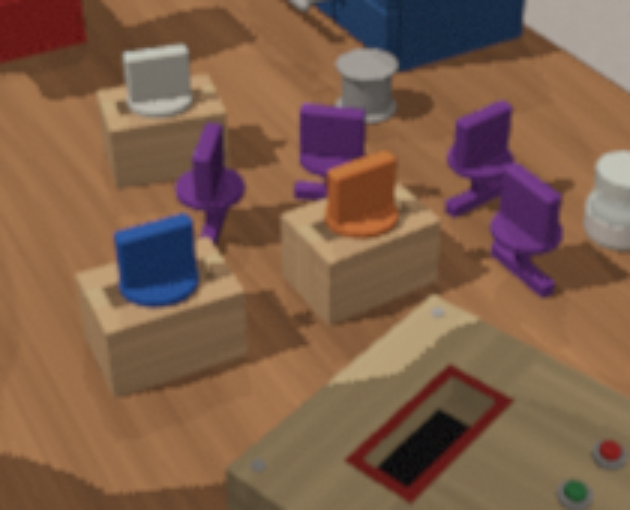

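Side crop: the orange toggle stands upright in its stand, with its handle along the stand. The fixed measurements are consistent: handle 50×14 at z 0.10, stand 93×63, and a slot yaw of 19.2° from both the slot and the box. Now I'll move above it.

Request:
arm_command([
  {"translation": [0,0,0],"turn": 7},
  {"translation": [0,0,0],"turn": 7},
  {"translation": [0,0,0],"turn": 6.8},
  {"translation": [-42,-21,0],"turn": 0},
  {"translation": [-42,-21,0],"turn": 0},
  {"translation": [-42,-21,0],"turn": 0},
  {"translation": [-42,-21,0],"turn": 0},
  {"translation": [-42,-21,0],"turn": 0},
], hand=100, squeeze=60)

```text
time: 0.95
eef_pos: [0.3479, -0.4169, 0.2006]
ee_rot: [[0.006, -1.0, -0.0], [-1.0, -0.006, 0.0], [-0.0, 0.0, -1.0]]
force: [1.0, 0.9, -0.5]
gripper_width: 0.0518
```

Request:
arm_command([
  {"translation": [-42,-21,0],"turn": 0},
  {"translation": [-42,-21,0],"turn": 0},
  {"translation": [-42,-21,0],"turn": 0},
  {"translation": [-42,-21,0],"turn": 0},
  {"translation": [-42,-21,0],"turn": 0},
  {"translation": [-42,-21,0],"turn": 0},
  {"translation": [-42,-21,0],"turn": 0},
  {"translation": [-42,-21,0],"turn": 0},
])

```text
time: 1.75
eef_pos: [0.5137, -0.0796, 0.2009]
ee_rot: [[0.007, -1.0, 0.0], [-1.0, -0.007, -0.0], [0.0, -0.0, -1.0]]
force: [0.6, -1.6, 0.2]
gripper_width: 0.0521
```

Run:
```python
from rig import r, read_camera
import cv2,numpy as np
c=read_camera("wrist"); cv2.imwrite("pics/wrist1.png",c["img"][:,:,::-1]); np.savez("wrist1.npz",**c)
from h import *
H=hsv(c);P=pts(c)
rd=(((H[...,0]<=4)|(H[...,0]>=175))&(H[...,1]>150)&(H[...,2]>60)&(abs(P[...,0]-.537)<.07)&(abs(P[...,1]+.075)<.06))
cs,hi=cv2.findContours(rd.astype(np.uint8),cv2.RETR_CCOMP,cv2.CHAIN_APPROX_NONE)
for q in cs:
    if len(q)>40: print(" slot",len(q),rect(ray(c,q[:,0],.08)[:,:2]),q[:,0].min(0),q[:,0].max(0))
print(r.observe()["eef_pos"])
```

```text
slot 304 (array([537.8, -75.3], dtype=float32), np.float32(93.5), np.float32(43.6), 19.2) [276  86] [360 206]
 slot 247 (array([537.8, -75.1], dtype=float32), np.float32(81.6), np.float32(31.9), 19.5) [286  96] [351 198]
[ 0.51563328 -0.07462561  0.20055229]
```

View pics/wrist1.png

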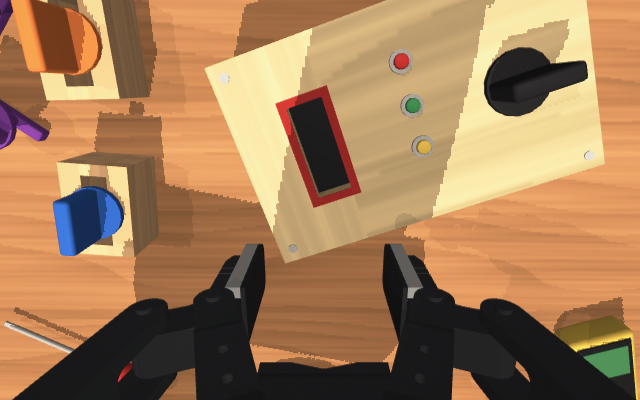

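Request:
arm_command([
  {"translation": [-42,-21,0],"turn": 0},
  {"translation": [-42,-21,0],"turn": 0},
  {"translation": [-42,-21,0],"turn": 0},
  {"translation": [-42,-21,0],"turn": 0},
  {"translation": [-45,-19,0],"turn": 0},
  {"translation": [0,0,0],"turn": 0},
  {"translation": [0,0,0],"turn": 0},
  {"translation": [0,0,0],"turn": 0},
])

```text
time: 2.6
eef_pos: [0.6146, 0.1314, 0.2007]
ee_rot: [[0.006, -1.0, -0.0], [-1.0, -0.006, -0.0], [0.0, 0.0, -1.0]]
force: [-0.1, -0.6, -0.5]
gripper_width: 0.0519
```

Run:
```python
from rig import r, read_camera
import cv2,numpy as np
c=read_camera("wrist"); cv2.imwrite("pics/wrist2.png",c["img"][:,:,::-1]); np.savez("wrist2.npz",**c)
from h import *
H=hsv(c);P=pts(c)
reg=(abs(P[...,0]-.615)<.06)&(abs(P[...,1]-.130)<.05)
t=reg&(P[...,2]>.096)&(P[...,2]<.11)
vu=np.argwhere(t)[:,::-1]
print("handle top",t.sum(),np.median(P[t][:,2]).round(4),rect(P[t][:,:2]),rect(ray(c,vu,.101)[:,:2]),vu.min(0),vu.max(0))
t=reg&(abs(P[...,2]-.055)<.005)
vu=np.argwhere(t)[:,::-1]; print(" stand top+collar",t.sum(),rect(ray(c,vu,.055)[:,:2]))
s=r.observe();print(s["eef_pos"],s["joint_positions"])
```

```text
handle top 1038 0.1009 (array([622.9, 133.4], dtype=float32), np.float32(48.9), np.float32(14.0), 1.6) (array([623.3, 133.4], dtype=float32), np.float32(49.1), np.float32(13.8), 1.5) [313 142] [331 202]
 stand top+collar 3877 (array([622.4, 133.4], dtype=float32), np.float32(92.5), np.float32(64.0), 1.6)
[0.61457657 0.13121189 0.2009435 ] [ 9.72983647e+00  8.60610171e-01  8.86505376e+01 -7.26209973e-03
  9.04826199e+01  9.93917711e+01]
```

View pics/wrist2.png

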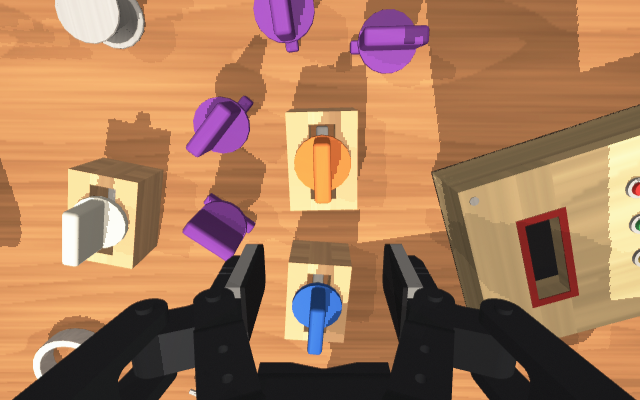

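Wrist view: the orange handle is at (322,172), which gives (622,133) in world, clear of the purple ones. All three cameras agree within 2 mm, so I'll descend.

Request:
arm_command([
  {"translation": [-2,-7.5,0],"turn": -0.5},
  {"translation": [0,0,30],"turn": 0},
  {"translation": [0,0,30],"turn": 0},
  {"translation": [0,0,25],"turn": 0},
  {"translation": [0,0,20],"turn": 0},
  {"translation": [0,0,15],"turn": 0},
  {"translation": [0,0,11],"turn": 0},
  {"translation": [0,0,0],"turn": 0},
])

```text
time: 3.45
eef_pos: [0.622, 0.1338, 0.0686]
ee_rot: [[0.015, -1.0, -0.002], [-1.0, -0.015, -0.0], [0.0, 0.002, -1.0]]
force: [-0.3, 0.5, 0.0]
gripper_width: 0.0522
```

Request:
arm_command([
  {"translation": [0,0,0],"turn": 0},
  {"translation": [0,0,0],"turn": 0},
  {"translation": [0,0,0],"turn": 0},
  {"translation": [0,0,0],"turn": 0},
  {"translation": [0,0,0],"turn": 0},
  {"translation": [0,0,0],"turn": 0},
  {"translation": [0,0,0],"turn": 0},
  {"translation": [0,0,0],"turn": 0},
], hand=255, squeeze=60)

```text
time: 4.25
eef_pos: [0.6226, 0.1343, 0.0706]
ee_rot: [[0.016, -1.0, 0.001], [-1.0, -0.016, 0.0], [-0.0, -0.001, -1.0]]
force: [-0.3, -0.8, 6.4]
gripper_width: 0.0001
```

The gripper closed fully, so something is off. I'll look before doing anything else.

Run:
```python
from rig import r, read_camera
import cv2,numpy as np
for n in ["side","wrist","top"]:
    c=read_camera(n); np.savez(n+"3.npz",**c)
    i=c["img"][...,::-1]
    if n=="side": i=cv2.resize(i[130:290,180:420],None,fx=3,fy=3)
    cv2.imwrite(f"pics/{n}3.png",i)
s=r.observe();print(s["eef_pos"],s["gripper_width"],s["force"])
```

```text
[0.62261937 0.13425054 0.07052611] -7.4385138483098585e-06 [-0.72639116 -0.55750358  5.51562258]
```

View pics/side3.png

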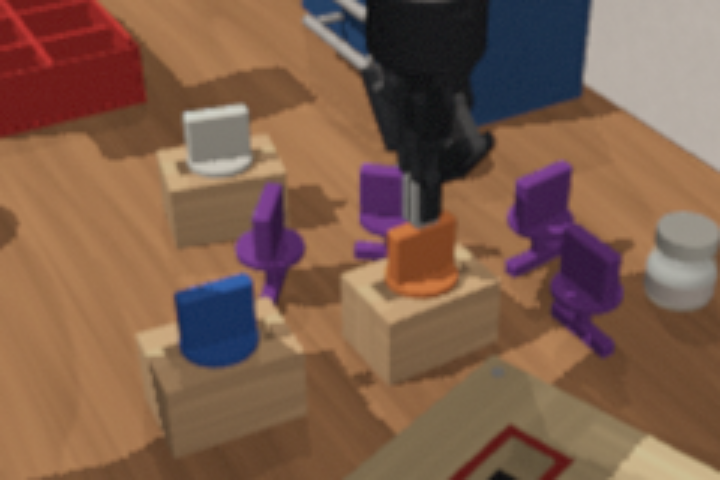

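View pics/wrist3.png

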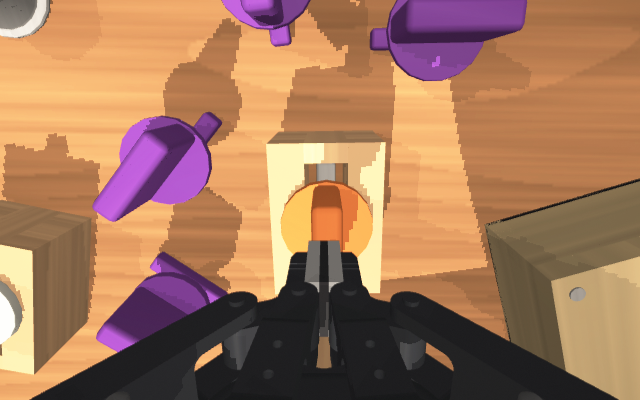

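Run:
```python
from h import *
c=load("side3.npz");P=pts(c);H=hsv(c)
# finger tip pixels crop (420,215)-> full
for (a,b) in [(420,180),(420,205),(420,218),(410,215),(432,212),(400,230),(430,240),(440,225),(430,200),(430,280)]:
    u,v=180+a/3,130+b/3; print((a,b),P[int(v),int(u)].round(3),c["img"][int(v),int(u)])
c=load("wrist3.npz");P=pts(c)
for (u,v) in [(325,200),(327,225),(318,248),(333,248),(325,262),(325,300),(324,350),(300,270),(350,270)]:
    print("w",(u,v),P[v,u].round(3),c["img"][v,u])
c=load("top3.npz");cv2.imwrite("pics/top3c.png",cv2.resize(c["img"][120:260,230:400,::-1],None,fx=4,fy=4))
```

```text
(420, 180) [0.613 0.119 0.143] [24 22 26]
(420, 205) [0.617 0.125 0.121] [37 37 38]
(420, 218) [0.617 0.124 0.111] [39 39 40]
(410, 215) [0.613 0.133 0.11 ] [86 85 81]
(432, 212) [0.626 0.124 0.113] [20 22 25]
(400, 230) [0.606 0.133 0.1  ] [200 120  67]
(430, 240) [0.624 0.124 0.089] [125  67  32]
(440, 225) [0.633 0.128 0.096] [139  75  40]
(430, 200) [0.62  0.12  0.127] [22 23 25]
(430, 280) [0.623 0.121 0.058] [177 101  54]
w (325, 200) [0.647 0.135 0.09 ] [152  78  40]
w (327, 225) [0.64  0.134 0.102] [242 133  67]
w (318, 248) [0.634 0.137 0.112] [113 109 106]
w (333, 248) [0.634 0.131 0.113] [112 109 105]
w (325, 262) [0.634 0.135 0.125] [27 27 27]
w (325, 300) [0.627 0.135 0.139] [47 45 45]
w (324, 350) [0.518 0.133 0.036] [147 112  79]
w (300, 270) [0.63  0.144 0.124] [32 32 34]
w (350, 270) [0.63  0.125 0.124] [30 29 31]
```

View pics/top3c.png

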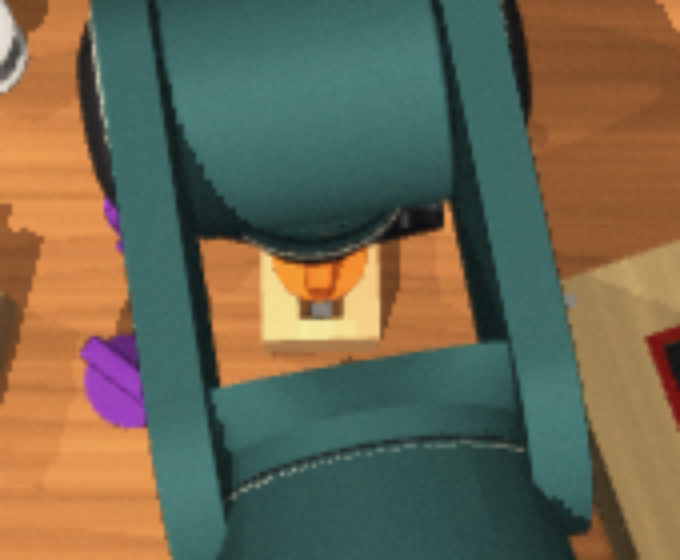

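The fingertips shut at z≈0.105, on top of the handle, while the TCP is reported at z=0.07. So the real tips seem to sit about 30 mm behind the stated TCP. I'll measure that in free air.

Request:
arm_command([
  {"translation": [0,0,-20],"turn": 0},
  {"translation": [0,0,-20],"turn": 0},
  {"translation": [0,0,-20],"turn": 0},
  {"translation": [0,0,-20],"turn": 0},
  {"translation": [0,0,0],"turn": 0},
  {"translation": [0,0,0],"turn": 0},
  {"translation": [0,0,0],"turn": 0},
  {"translation": [0,0,0],"turn": 0},
])

```text
time: 5.2
eef_pos: [0.6219, 0.1341, 0.1486]
ee_rot: [[0.015, -1.0, -0.002], [-1.0, -0.015, -0.0], [0.0, 0.002, -1.0]]
force: [-0.5, 0.3, 0.6]
gripper_width: -0.0001
```

Run:
```python
from rig import r, read_camera
from h import *
s=r.observe();print(s["eef_pos"],s["gripper_width"],s["force"])
e=s["eef_pos"]
for n in ["side","wrist"]:
    c=read_camera(n); np.savez(n+"4.npz",**c)
    i=c["img"][...,::-1]; P=pts(c);H=hsv(c)
    m=(abs(P[...,0]-e[0])<.03)&(abs(P[...,1]-e[1])<.03)&(P[...,2]>.12)&(c["img"].max(-1)<150)&(H[...,1]<90)&(c["depth"]>0)
    print(n,m.sum(),np.percentile(P[m][:,2],[0,1,3,10]).round(4))
    lo=m&(P[...,2]<np.percentile(P[m][:,2],3)+.003);print(P[lo].mean(0).round(3))
    if n=="side": i=cv2.resize(i[80:290,180:420],None,fx=2.8,fy=2.8)
    cv2.imwrite(f"pics/{n}4.png",i)
for f in ["wrist1.npz","wrist2.npz"]:
    c=load(f);P=pts(c)
    for uv in [(250,250),(255,246),(392,246),(397,252)]: print(f,uv,P[uv[1],uv[0]].round(3))
```

```text
[0.6219021  0.13411074 0.14859923] -0.00014057924295834428 [-0.51587384  0.26572014  0.62803055]
side 1338 [0.1777 0.1824 0.1875 0.2032]
[0.618 0.126 0.185]
wrist 24840 [0.1839 0.1897 0.1965 0.2167]
[0.632 0.135 0.193]
wrist1.npz (250, 250) [ 0.525 -0.049  0.245]
wrist1.npz (255, 246) [ 0.525 -0.05   0.241]
wrist1.npz (392, 246) [ 0.526 -0.107  0.242]
wrist1.npz (397, 252) [ 0.525 -0.108  0.247]
wrist2.npz (250, 250) [0.626 0.162 0.245]
wrist2.npz (255, 246) [0.626 0.161 0.241]
wrist2.npz (392, 246) [0.627 0.104 0.243]
wrist2.npz (397, 252) [0.626 0.103 0.246]
```

View pics/side4.png

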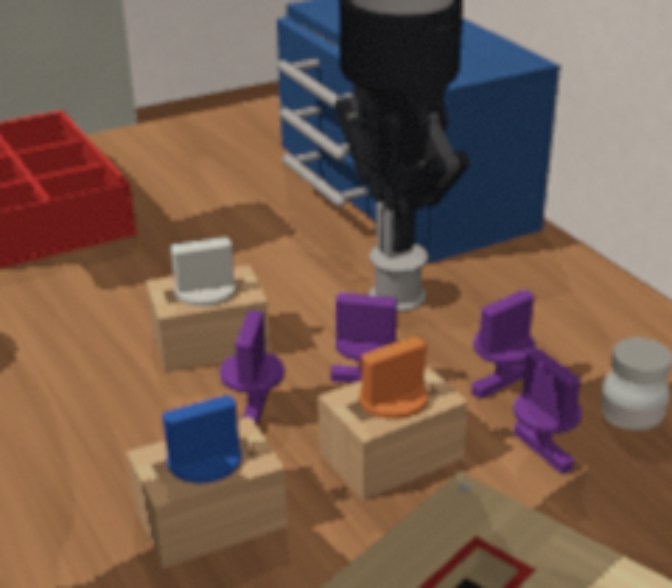

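View pics/wrist4.png

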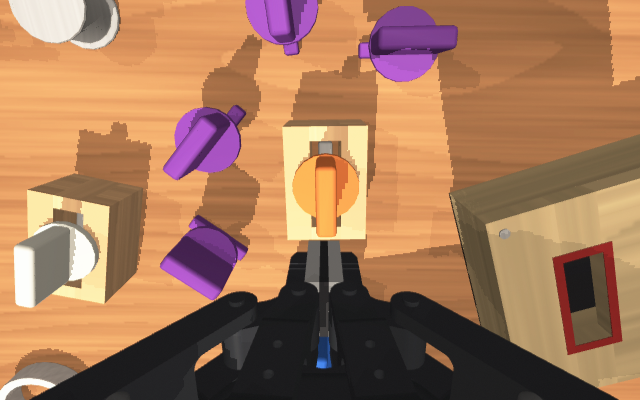

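The tips are 31–33 mm above the reported TCP: depth says 33, and contact on the handle top said 30.5. The toggle is undisturbed. I'll correct for this and re-grasp with reported z≈0.040, which puts the tips near 0.071.

Request:
arm_command([
  {"translation": [0,0,0],"turn": 0},
  {"translation": [0,0,0],"turn": 0},
  {"translation": [0,0,0],"turn": 0},
  {"translation": [0,0,0],"turn": 0},
  {"translation": [0,0,10],"turn": 0},
  {"translation": [0,0,20],"turn": 0},
  {"translation": [0,0,20],"turn": 0},
  {"translation": [0,0,20],"turn": 0},
], hand=100)

```text
time: 6.1
eef_pos: [0.622, 0.1342, 0.0783]
ee_rot: [[0.016, -1.0, -0.0], [-1.0, -0.016, -0.0], [0.0, 0.0, -1.0]]
force: [-0.5, 0.2, -0.5]
gripper_width: 0.0519
```

Request:
arm_command([
  {"translation": [0,0,14],"turn": 0},
  {"translation": [0,0,10],"turn": 0},
  {"translation": [0,0,8],"turn": 0},
  {"translation": [0,0,6],"turn": 0},
  {"translation": [0,0,0],"turn": 0},
  {"translation": [0,0,0],"turn": 0},
  {"translation": [0,0,0],"turn": 0},
  {"translation": [0,0,0],"turn": 0},
])

```text
time: 6.9
eef_pos: [0.6225, 0.1342, 0.0423]
ee_rot: [[0.015, -1.0, 0.001], [-1.0, -0.015, 0.0], [-0.0, -0.001, -1.0]]
force: [0.2, -0.3, 0.6]
gripper_width: 0.0522
```

Request:
arm_command([
  {"translation": [0,0,0],"turn": 0},
  {"translation": [0,0,0],"turn": 0},
  {"translation": [0,0,0],"turn": 0},
  {"translation": [0,0,0],"turn": 0},
  {"translation": [0,0,0],"turn": 0},
  {"translation": [0,0,0],"turn": 0},
  {"translation": [0,0,0],"turn": 0},
  {"translation": [0,0,0],"turn": 0},
], hand=255, squeeze=60)

```text
time: 7.7
eef_pos: [0.6224, 0.1342, 0.042]
ee_rot: [[0.015, -1.0, 0.0], [-1.0, -0.015, 0.0], [-0.0, -0.0, -1.0]]
force: [-0.5, -0.4, 4.9]
gripper_width: 0.0132
```

Gripped at 13.2 mm, as expected for a 14 mm handle. Lifting 95 mm.

Request:
arm_command([
  {"translation": [0,0,-5],"turn": 0},
  {"translation": [0,0,-10],"turn": 0},
  {"translation": [0,0,-15],"turn": 0},
  {"translation": [0,0,-20],"turn": 0},
  {"translation": [0,0,-20],"turn": 0},
  {"translation": [0,0,-15],"turn": 0},
  {"translation": [0,0,-10],"turn": 0},
  {"translation": [0,0,0],"turn": 0},
])

```text
time: 8.5
eef_pos: [0.6228, 0.1343, 0.1386]
ee_rot: [[0.015, -1.0, 0.002], [-1.0, -0.015, 0.0], [-0.0, -0.002, -1.0]]
force: [-0.0, -0.1, -0.3]
gripper_width: 0.0131
```

Run:
```python
from rig import r, read_camera
from h import *
s=r.observe();print(s["eef_pos"],s["gripper_width"],s["force"])
for n in ["side","wrist"]:
    c=read_camera(n); np.savez(n+"5.npz",**c)
    i=c["img"][...,::-1]
    if n=="side": i=cv2.resize(i[80:290,180:420],None,fx=2.8,fy=2.8)
    cv2.imwrite(f"pics/{n}5.png",i)
```

```text
[0.62281322 0.13430781 0.1385506 ] 0.013067039222696511 [-0.00652718 -0.12213614 -0.32146214]
```

View pics/side5.png

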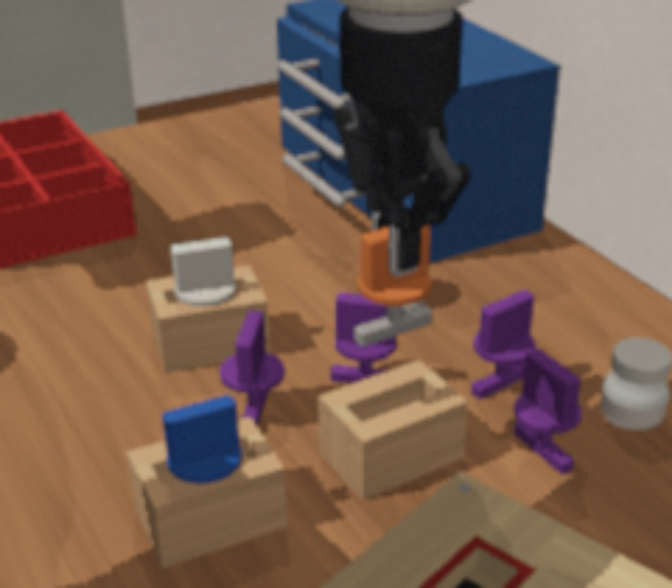

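View pics/wrist5.png

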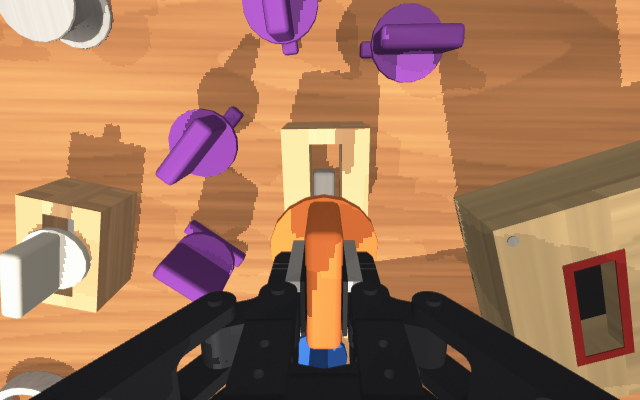

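Side view: the orange toggle hangs upright in the jaws at (395,270), clear of its stand. The other two are untouched. Next is the carry to above the slot.

Request:
arm_command([
  {"translation": [15,6.5,0],"turn": 0},
  {"translation": [30,13,0],"turn": 0},
  {"translation": [40,17,0],"turn": 0},
  {"translation": [40,17,0],"turn": 0},
  {"translation": [40,17,0],"turn": 0},
  {"translation": [27.4,11.8,0],"turn": 0},
  {"translation": [15,6.5,0],"turn": 0},
  {"translation": [0,0,0],"turn": -3},
])

```text
time: 9.4
eef_pos: [0.5357, -0.0764, 0.1363]
ee_rot: [[0.066, -0.998, -0.001], [-0.998, -0.066, -0.0], [0.0, 0.001, -1.0]]
force: [1.1, 0.4, -0.7]
gripper_width: 0.0132
```

Request:
arm_command([
  {"translation": [0,0,0],"turn": -5},
  {"translation": [0,0,0],"turn": -5},
  {"translation": [0,0,0],"turn": -5.3},
  {"translation": [0,0,0],"turn": 0},
  {"translation": [0,0,0],"turn": 0},
  {"translation": [0,0,0],"turn": 0},
  {"translation": [0,0,0],"turn": 0},
  {"translation": [0,0,0],"turn": 0},
])

```text
time: 10.2
eef_pos: [0.5367, -0.0745, 0.1368]
ee_rot: [[0.328, -0.945, -0.0], [-0.945, -0.328, 0.0], [-0.0, 0.0, -1.0]]
force: [0.3, 0.4, -1.2]
gripper_width: 0.0134
```

Run:
```python
from rig import r, read_camera
from h import *
s=r.observe();print(s["eef_pos"],s["gripper_width"],s["force"]);R=s["ee_rot"];print(np.degrees(np.arctan2(R[1,0],R[0,0])))
for n in ["side","wrist","top"]:
    c=read_camera(n); np.savez(n+"6.npz",**c);H=hsv(c);P=pts(c)
    i=c["img"][...,::-1]
    if n=="side": i=cv2.resize(i[200:360,250:490],None,fx=3,fy=3)
    cv2.imwrite(f"pics/{n}6.png",i)
    reg=(abs(P[...,0]-.5375)<.05)&(abs(P[...,1]+.075)<.05)&(H[...,1]>120)
    for lo,hi,z in [(.191,.204,.1975),(.153,.1615,.1575),]:
        t=reg&(P[...,2]>lo)&(P[...,2]<hi)
        if t.sum()>20: print(n,z,t.sum(),np.median(P[t][:,2]),rect(P[t][:,:2]))
    g=(abs(P[...,0]-.5375)<.05)&(abs(P[...,1]+.075)<.05)&(P[...,2]>.108)&(P[...,2]<.13)&(c["depth"]>0)
    if g.sum()>20: print(n,"crossbar",g.sum(),rect(P[g][:,:2]))
```

```text
[ 0.53670457 -0.07452488  0.13675501] 0.013417759571581875 [ 0.29988698  0.40243696 -1.16973327]
-70.85454254118429
side 0.1975 135 0.1938150481805062 (array([530.7, -82.9], dtype=float32), np.float32(35.0), np.float32(28.3), 11.5)
side 0.1575 321 0.15419407059674983 (array([533.2, -80.4], dtype=float32), np.float32(49.7), np.float32(40.8), 146.3)
side crossbar 228 (array([535.7, -76.8], dtype=float32), np.float32(58.0), np.float32(12.1), 19.2)
wrist 0.1975 4298 0.19577854793989766 (array([537. , -73.6], dtype=float32), np.float32(50.4), np.float32(13.9), 19.3)
wrist 0.1575 2880 0.15598311687352356 (array([545.9, -70.8], dtype=float32), np.float32(51.4), np.float32(32.7), 109.5)
wrist crossbar 562 (array([558.7, -66.3], dtype=float32), np.float32(13.8), np.float32(11.7), 18.8)
```

View pics/side6.png

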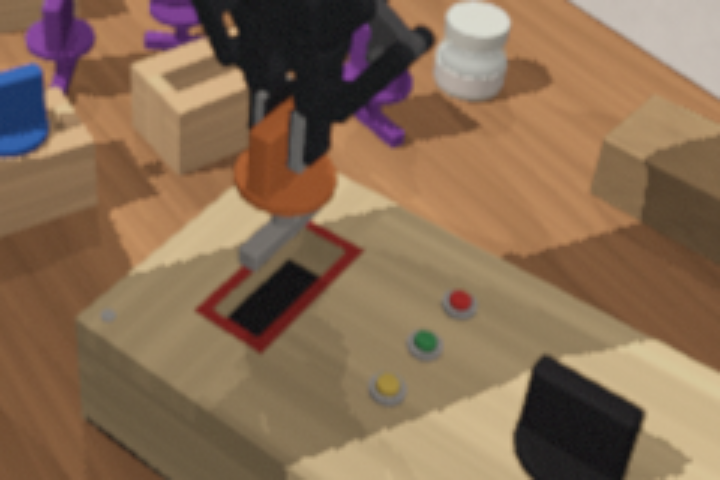

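View pics/wrist6.png

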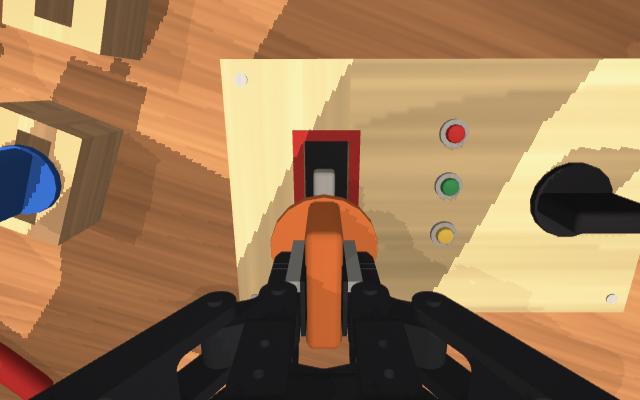

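Wrist and side both show the crossbar aligned with the slot (yaw 19.2°, centre within about 2 mm against ±9 mm of clearance). Lowering.

Request:
arm_command([
  {"translation": [0,0,10],"turn": 0},
  {"translation": [0,0,12],"turn": 0},
  {"translation": [0,0,12],"turn": 0},
  {"translation": [0,0,12],"turn": 0},
  {"translation": [0,0,10],"turn": 0},
  {"translation": [0,0,6],"turn": 0},
  {"translation": [0,0,4],"turn": 0},
  {"translation": [0,0,0],"turn": 0},
])

```text
time: 11.15
eef_pos: [0.5366, -0.0745, 0.0704]
ee_rot: [[0.329, -0.944, -0.0], [-0.944, -0.329, 0.0], [-0.0, 0.0, -1.0]]
force: [0.2, -0.5, -0.3]
gripper_width: 0.0131
```

Request:
arm_command([
  {"translation": [0,0,1],"turn": 0},
  {"translation": [0,0,1],"turn": 0},
  {"translation": [0,0,0.5],"turn": 0},
  {"translation": [0,0,0],"turn": 0},
  {"translation": [0,0,0],"turn": 0},
  {"translation": [0,0,0],"turn": 0},
  {"translation": [0,0,0],"turn": 0},
  {"translation": [0,0,0],"turn": 0},
])

```text
time: 11.95
eef_pos: [0.5367, -0.0746, 0.0683]
ee_rot: [[0.329, -0.944, 0.0], [-0.944, -0.329, 0.0], [0.0, -0.0, -1.0]]
force: [-0.6, 0.2, -0.0]
gripper_width: 0.0133
```

Run:
```python
from rig import r, read_camera
from h import *
s=r.observe();print(s["eef_pos"],s["gripper_width"],s["force"])
for n in ["side"]:
    c=read_camera(n);P=pts(c);H=hsv(c)
    i=cv2.resize(c["img"][200:360,250:490,::-1],None,fx=3,fy=3)
    cv2.imwrite(f"pics/{n}7.png",i)
```

```text
[ 0.53674533 -0.07456095  0.06832918] 0.01333487713400835 [-0.58849136  0.18592919 -0.03123889]
```

View pics/side7.png

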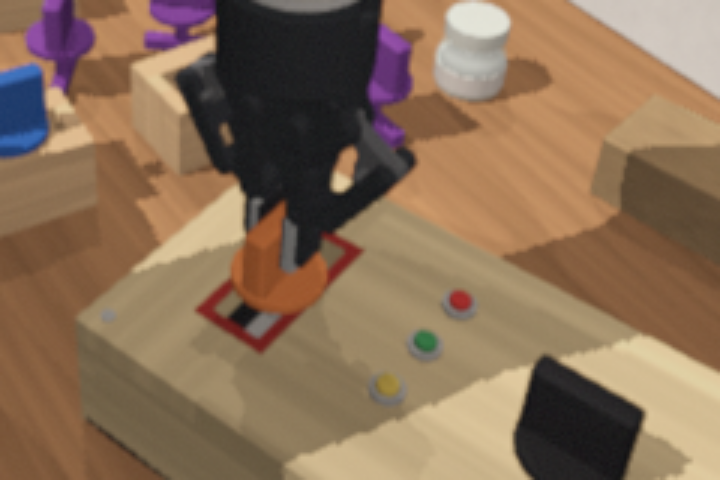

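Side view: the crossbar is through the slot, with the collar at (280,285) just above the cover and no contact force yet. Creeping down.

Request:
arm_command([
  {"translation": [0,0,0.5],"turn": 0},
  {"translation": [0,0,0.5],"turn": 0},
  {"translation": [0,0,0.5],"turn": 0},
  {"translation": [0,0,0],"turn": 0},
  {"translation": [0,0,0],"turn": 0},
  {"translation": [0,0,0],"turn": 0},
  {"translation": [0,0,0],"turn": 0},
  {"translation": [0,0,0],"turn": 0},
])

```text
time: 12.8
eef_pos: [0.5367, -0.0746, 0.067]
ee_rot: [[0.329, -0.944, 0.0], [-0.944, -0.329, -0.0], [0.0, -0.0, -1.0]]
force: [-2.4, 0.3, 4.5]
gripper_width: 0.0131
```

The collar rests on the cover at 4.5 N, at the height computed. Now the quarter turn; toward −90° keeps the last joint well within range.

Request:
arm_command([
  {"translation": [0,0,0],"turn": -4},
  {"translation": [0,0,0],"turn": -7},
  {"translation": [0,0,0],"turn": -7},
  {"translation": [0,0,0],"turn": -7},
  {"translation": [0,0,0],"turn": -7},
  {"translation": [0,0,0],"turn": -7},
  {"translation": [0,0,0],"turn": -7},
  {"translation": [0,0,0],"turn": -7},
])

```text
time: 13.6
eef_pos: [0.537, -0.0745, 0.067]
ee_rot: [[0.954, -0.301, 0.001], [-0.301, -0.954, 0.0], [0.001, -0.0, -1.0]]
force: [0.8, -0.3, 5.0]
gripper_width: 0.0131
```

Request:
arm_command([
  {"translation": [0,0,0],"turn": -7},
  {"translation": [0,0,0],"turn": -7},
  {"translation": [0,0,0],"turn": -7},
  {"translation": [0,0,0],"turn": -7},
  {"translation": [0,0,0],"turn": -6},
  {"translation": [0,0,0],"turn": -3},
  {"translation": [0,0,0],"turn": 0},
  {"translation": [0,0,0],"turn": 0},
])

```text
time: 14.4
eef_pos: [0.537, -0.0746, 0.067]
ee_rot: [[0.945, 0.327, 0.001], [0.327, -0.945, -0.0], [0.001, 0.0, -1.0]]
force: [1.2, 0.4, 4.8]
gripper_width: 0.0131
```

Run:
```python
from rig import r, read_camera
from h import *
s=r.observe();print(s["eef_pos"],s["gripper_width"],s["force"],s["wrist_torque"],s["joint_positions"]);R=s["ee_rot"];print(np.degrees(np.arctan2(R[1,0],R[0,0])))
for n in ["side","wrist"]:
    c=read_camera(n);P=pts(c);H=hsv(c)
    reg=(abs(P[...,0]-.5375)<.05)&(abs(P[...,1]+.075)<.05)&(H[...,1]>120)
    t=reg&(P[...,2]>.119)&(P[...,2]<.132)
    print(n,t.sum(),np.median(P[t][:,2]),rect(P[t][:,:2]))
    i=c["img"][...,::-1]
    if n=="side": i=cv2.resize(c["img"][200:360,250:490,::-1],None,fx=3,fy=3)
    cv2.imwrite(f"pics/{n}8.png",i)
```

```text
[ 0.53699904 -0.07457627  0.06702549] 0.013082208904285842 [1.18710535 0.38663187 4.7748642 ] [ 0.0286484  -0.15476849  0.0613134 ] [-1.06038522e+01 -6.10591290e+00  1.07996945e+02  2.64406959e-03
  7.80674175e+01 -2.96905212e+01]
19.086129152377723
side 111 0.12379388466617502 (array([544.5, -90.1], dtype=float32), np.float32(23.0), np.float32(18.3), 49.7)
wrist 4390 0.12597610255980093 (array([537.1, -73.7], dtype=float32), np.float32(43.9), np.float32(39.7), 68.8)
```

View pics/side8.png

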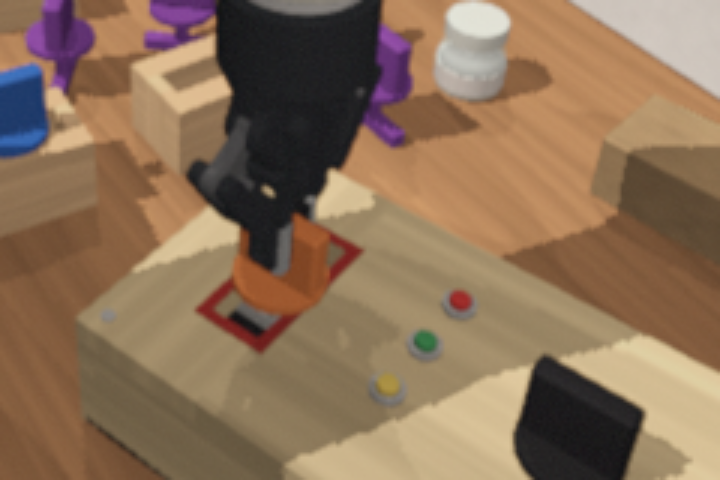

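View pics/wrist8.png

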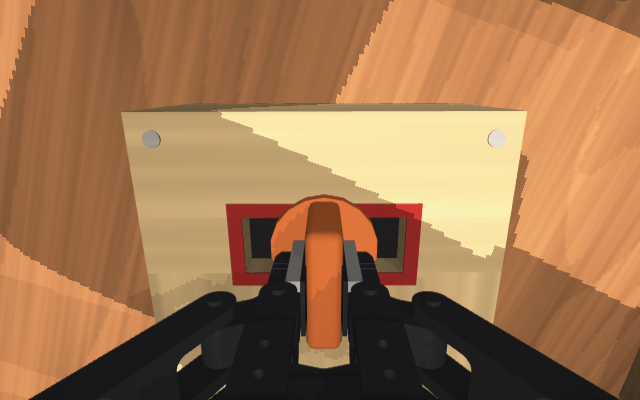

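The turn is complete: tool yaw is 19.1°, and the handle now lies across the slot like the black one. Releasing and rising straight up.

Request:
arm_command([
  {"translation": [0,0,0],"turn": 0},
  {"translation": [0,0,0],"turn": 0},
  {"translation": [0,0,0],"turn": 0},
  {"translation": [0,0,0],"turn": 0},
  {"translation": [0,0,0],"turn": 0},
  {"translation": [0,0,0],"turn": 0},
  {"translation": [0,0,0],"turn": 0},
  {"translation": [0,0,0],"turn": 0},
], hand=100)

```text
time: 15.3
eef_pos: [0.5367, -0.0746, 0.0668]
ee_rot: [[0.944, 0.329, -0.0], [0.329, -0.944, -0.0], [-0.0, 0.0, -1.0]]
force: [0.1, 0.5, -0.3]
gripper_width: 0.052
```

Request:
arm_command([
  {"translation": [0,0,-5],"turn": 0},
  {"translation": [0,0,-15],"turn": 0},
  {"translation": [0,0,-25],"turn": 0},
  {"translation": [0,0,-30],"turn": 0},
  {"translation": [0,0,-30],"turn": 0},
  {"translation": [0,0,-20],"turn": 0},
  {"translation": [0,0,0],"turn": 0},
  {"translation": [0,0,0],"turn": 0},
])

```text
time: 16.1
eef_pos: [0.5368, -0.0746, 0.1926]
ee_rot: [[0.944, 0.329, 0.001], [0.329, -0.944, -0.0], [0.001, 0.001, -1.0]]
force: [-0.0, 0.3, -0.2]
gripper_width: 0.0518
```

Run:
```python
from rig import r, read_camera
from h import *
s=r.observe();print(s["time"],s["eef_pos"],s["gripper_width"],s["force"])
for n in ["side","wrist"]:
    c=read_camera(n);P=pts(c);H=hsv(c)
    reg=(abs(P[...,0]-.5375)<.05)&(abs(P[...,1]+.075)<.05)&(H[...,1]>120)
    t=reg&(P[...,2]>.119)&(P[...,2]<.132)
    print(n,t.sum(),np.median(P[t][:,2]),rect(P[t][:,:2]))
    t=reg&(abs(P[...,2]-.086)<.0035)&(H[...,0]>5)
    print(n,"collar z",t.sum(),np.median(P[t][:,2]),rect(P[t][:,:2]))
    i=c["img"][...,::-1]
    if n=="side": i=cv2.resize(c["img"][150:360,180:490,::-1],None,fx=2.5,fy=2.5)
    cv2.imwrite(f"pics/{n}9.png",i)
```

```text
16.1 [ 0.53682664 -0.07457008  0.19260578] 0.051822118823982875 [-0.04119251  0.32749041 -0.15223543]
side 253 0.12374543615233119 (array([537.6, -76.9], dtype=float32), np.float32(48.7), np.float32(14.9), 108.2)
side collar z 307 0.0844582174314249 (array([531.1, -83.7], dtype=float32), np.float32(50.5), np.float32(33.4), 137.2)
wrist 1282 0.1259639129809787 (array([537.2, -73.6], dtype=float32), np.float32(49.0), np.float32(13.4), 108.7)
wrist collar z 1918 0.08621943863590051 (array([536.9, -73.4], dtype=float32), np.float32(51.0), np.float32(49.7), 19.7)
```

View pics/side9.png

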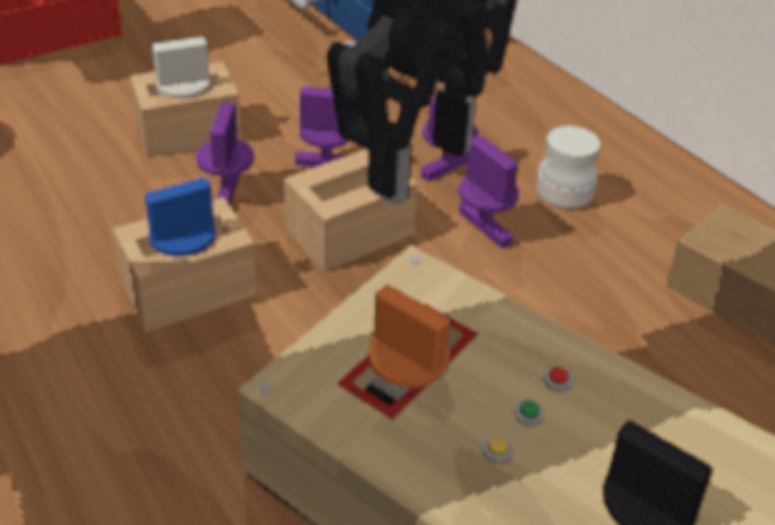

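View pics/wrist9.png

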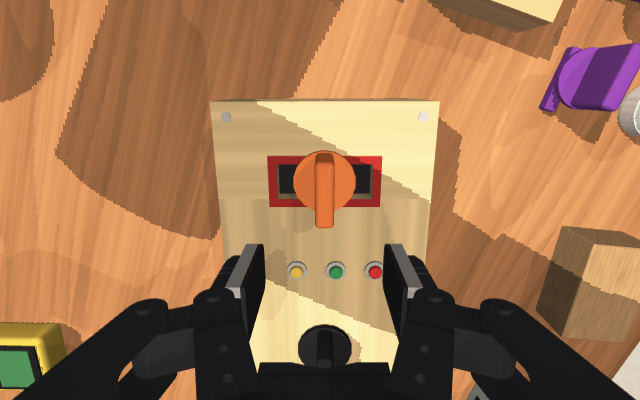

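The orange toggle sits with its collar on the cover: top at z 0.086, handle yaw 108.5° against the black one's 108.6°, centred on the slot within 2 mm. The gripper is clear, and the blue and white toggles are untouched. Handing in.

```bash
python3 -c "
from rig import r
print(r.sign_off())"
```

```text
the job is handed in; nothing more can be done
None
```

The orange toggle is locked in the red-edged slot and released. I lifted it from its stand, lowered the crossbar through until the collar rested on the cover (about 5 N), turned it 90°, and rose clear. The job was handed in at about 16 s.

**Last checks:** the collar top is at z 0.086, so the collar is seated on the 0.080 cover. The handle is at 108.2–108.7°, against 108.6° for the black toggle. It is centred within about 2 mm of the slot. The blue, white and purple toggles look unmoved. The crossbar itself was not visible under the cover; its position is inferred from the handle.

**What went wrong or disagreed:**
- **First grasp:** it missed because the real fingertips are about 31–33 mm short of the reported TCP. The shut fingers rested on the toggle's handle at about 6 N. I measured the offset, corrected for it and re-grasped, and the toggle was not disturbed.
- **Cameras:** in places the top and side cameras disagreed by more than the stated 2 mm, up to 6 mm in y. I relied on positions taken within one view, mainly the wrist camera.

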